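Load the glue bottles into the divided crate

TASK

Take the two red-capped glue bottles out of the yellow bin and stand them upright on the floor of the two empty cells of the plywood crate, one bottle per cell. Set them down rather than dropping them, do not tip them over, leave the blue-capped bottle standing where it is in the bin, and leave the four tins standing in their cells.

Things in the scene. Friction and masses are not known exactly. Their poses are not given: they have to be found in the camera images.
- glue_a: wood-glue bottle: white plastic cylinder with a red band round it and a red cap, standing upright in the yellow bin. Body 48 mm diameter, straight up to 118 mm, then a shoulder up to 128 mm and a 31 mm diameter cap up to 150 mm (overall height). About 0.2 kg. Origin: centre of its underside; z up through the cap
- glue_b: second, identical wood-glue bottle: white plastic cylinder with a red band round it and a red cap, standing upright in the yellow bin. Body 48 mm diameter, straight up to 118 mm, then a shoulder up to 128 mm and a 31 mm diameter cap up to 150 mm (overall height). About 0.2 kg. Origin: centre of its underside; z up through the cap
- cleaner: bottle of the same shape and size (48 mm diameter, 150 mm high) but with a blue band and blue cap, standing in the yellow bin in a row with the red ones, about 95 mm apart; not wanted in the crate. Origin: centre of its underside
- bin: yellow open plastic bin, 140 mm (its x) by 310 mm (its y), 60 mm high, fixed; walls and floor 5 mm thick. It may be on either side of the bench. Origin: centre of its underside
- crate: plywood crate, 175 mm (its x) by 260 mm (its y), 55 mm high, fixed; divided into 2 (along x) by 3 (along y) square cells about 78 mm wide inside; walls, floor and dividers 6 mm thick, dividers about as high as the walls. Origin: centre of its underside
- cell0 (a point): centre of a crate cell's floor (6 mm above the bench), at x -42, y -85 mm in the crate's frame
- cell1 (a point): centre of a crate cell's floor (6 mm above the bench), at x -42, y +0 mm in the crate's frame
- cell2 (a point): centre of a crate cell's floor (6 mm above the bench), at x -42, y +85 mm in the crate's frame
- cell3 (a point): centre of a crate cell's floor (6 mm above the bench), at x +42, y -85 mm in the crate's frame
- cell4 (a point): centre of a crate cell's floor (6 mm above the bench), at x +42, y +0 mm in the crate's frame
- cell5 (a point): centre of a crate cell's floor (6 mm above the bench), at x +42, y +85 mm in the crate's frame
- tin_grey: grey paint tin with a metal lid, 54 mm diameter (label 55 mm), 80 mm high, standing in one of the crate's cells; which cell varies. Origin: centre of its underside
- tin_brown: brown paint tin with a metal lid, 54 mm diameter (label 55 mm), 80 mm high, standing in one of the crate's cells; which cell varies. Origin: centre of its underside
- tin_blue: blue paint tin with a metal lid, 54 mm diameter (label 55 mm), 80 mm high, standing in one of the crate's cells; which cell varies. Origin: centre of its underside
- tin_green: green paint tin with a metal lid, 54 mm diameter (label 55 mm), 80 mm high, standing in one of the crate's cells; which cell varies. Origin: centre of its underside
- pad_a: round cork pad, 60 mm diameter, 1 mm thick, flat on the floor of a crate cell that is empty at the start, within about 8 mm of its middle; which cell varies. Origin: centre of its underside
- pad_b: round cork pad, 60 mm diameter, 1 mm thick, flat on the floor of a crate cell that is empty at the start, within about 8 mm of its middle; which cell varies. Origin: centre of its underside
There are look-alikes about, which are no part of the job. What is shaped like the glue_b but purple is not meant.

How it is judged:
By the outcome, as a careful person would: the job done as asked, in the order asked, and still so for the second after the job is handed in, with the robot touching nothing.
It also fails if it takes over 58 s, if anything falls off the work surface, if the arm or the gripper's body presses on something with over 40 N, if the wrist force passes 120 N, or if a joint passes its speed limit or range.

ROBOT

A 6-joint arm with a two-finger parallel gripper is mounted at the origin on the work surface. World frame = base frame: x ahead of the robot, y to its left, z up, the work surface at z = 0. Lengths are in m, angles in rad, forces in N, time in s.
With the tool pointing down it reaches from about 0.275 to 0.875 m from the base axis. Payload 12.5 kg.
Tool frame: the origin (TCP) lies midway between the tips of the shut fingers; the grasp point (between the pads) lies 19 mm behind it; z points along the fingers, y is the line along which they close (so a half turn about z gives the same grasp; the last joint's range is limited). The gripper opens to 85 mm and grips with 20 to 120 N. Pads are 22 mm wide; open, the fingers measure 114 mm over their backs; the gripper's body (76 mm by 85 mm) begins 54 mm behind the grasp point. The pads swing forward as they close: fully open they stand 13 mm farther back than shut.
Start: joints at [-1.318, 0.351, 1.652, -0, 1.139, -0.085], TCP at [0.182, -0.519, 0.231] pointing down, gripper open.
Joint ranges: [-2.75, 2.75], [-0.79, 2.1], [0.01, 2.65], [-1.57, 4.71], [0.07, 3.14], [-2.87, 2.87]. Speed limits (rad/s): [2.22, 2.22, 2.79, 3.14, 3.14, 3.14].

INTERFACE

Orientations are given as a unit quaternion [w, x, y, z].
In Python, from rig import ctrl, optics, workorder, finder gives the robot as it stands.
- The arm moves only by the tool arm_command, never from a script. Its argument "steps" is a list of rows, each a list of 3 entries, a list of its own where there are three numbers: the closure, from 0 (fully open) to 1 (shut), then the shift along the tool's x, y, z scaled (see below), then the turn about the tool's z scaled (see below). A call has 1 to 12 rows; each row shifts and turns the commanded pose from where the row before left it, along the tool's axes as they then stand; what a row does not reach is not made up. The controller multiplies each number of a shift by 30 mm and each number of a turn by 0.08 rad. A row lasts 1/8 s, in which the tool goes at most 62.5 mm and 10.7 degrees, less where a joint would pass 70% of its speed; a pose out of reach is approached as far as the arm can. A call with a number of a shift or a turn outside -1 to 1 is refused whole. A call with a gripper value outside its range is refused whole. The fingers move at their own pace and stop on an object; the grip force is fixed at half the most. Time passes only in rows, so rows that do not move let the fingers close. It gives the time, the measured TCP pose, the force, the opening and the grip force at its end, in the units of the state.
- ctrl.sense(): the state, without advancing time (a new reading comes with each control period).
- optics.snapshot(name): name is "scene" or "top" or "wrist"; returns a dict with "color" (384x512x3 uint8, blue, green, red), "intrinsics" (3x3 intrinsics, pixels), "dist_coeffs" ([k1, k2, p1, p2, k3] as OpenCV has them; the pictures are not rectified), "rvec" (rotation vector, rad) and "tvec" (3), from world to camera coordinates, as OpenCV has them; the wrist camera has in their place "mount" (4x4, takes a point from camera to tool coordinates, whose origin is the TCP and whose axes are the flange's). Camera axes: x right, y down, z forward; pixel columns grow to the right and rows downward; lengths in m; the calibration is good to about 2 mm. A picture is of the moment at which its call begins: read the wrist's pose just before it. There is no depth.
- workorder.hand_in(): hands the job in; it is judged then, once.
Trained networks look in a picture, given as the dict that the camera call returned (one of the last four; its "shot" number tells which), for a name from the list of things; names that differ only in an ending like _2 or _b are one class to them, and where a whole thing is asked for, a point or a joint stands for the part that bears it (a point fixed in the world has none). Each returns a list of dicts, best first, with "conf" (0 to 1); they miss things now and then, are a little off and sometimes report something else, mostly with a low value. They report only what shows in the picture. A call takes as long as a camera call. They do not tell look-alikes from the thing itself.
- finder.spot_in(query, picture): "rect" ([left, top, right, bottom] in pixels, round what is visible of it).
- finder.silhouettes(query, picture): "region" (384x512 bool, what is visible of it) and "rect" ([left, top, right, bottom] in pixels, round what is visible of it).
The state is a dict: "time_s": time; "q": joint angles; "dq": joint speeds; "joint_torque": joint torques, N m; "position": TCP position; "tcp_rot": TCP orientation; "contact_force": force on the tool from outside, world axes, zero at the start; "torque": the same for the moment, N m; "finger_gap": finger opening in m; "finger_force": force on a finger pad.
Only numpy, scipy, OpenCV 4.12 (cv2) and the standard library are available. Lean on these libraries where they do the work, as an engineer would, in place of code of your own. Each camera call takes 0.05 s, during which the arm holds its last target. There are 200 camera calls.

## Working session

There is one attempt and no reset: what is moved stays moved. The work goes in short steps, Python scripts to look and compute and a tool call to move; the robot and the scene stay as the last step left them, time stands still between calls to the robot, and variables do not carry over. Pictures are saved under pics/ and viewed, at most 10 in all, crops included, and the job is handed in when it is done.

Besides the shell and the picture viewer there is one more tool, called as name([rows], argument=value, ...), one row to a line, values as JSON. arm_command: Moves the arm, as the interface text tells. Its arguments: {"type":"object","properties":{"steps":{"type":"array"}},"required":["steps"]}

```bash
mkdir -p pics; ls; cat > h.py <<'E'
import numpy as np, cv2
from rig import ctrl, optics, workorder, finder
def ray(p,uv):
    K,d=p["intrinsics"],np.array(p["dist_coeffs"],float)
    n=cv2.undistortPoints(np.array(uv,float).reshape(-1,1,2),np.array(K,float),d).reshape(-1,2)
    R,_=cv2.Rodrigues(np.array(p["rvec"],float)); t=np.array(p["tvec"],float).reshape(3)
    return -R.T@t, np.c_[n,np.ones(len(n))]@R
def at_z(p,uv,z):
    c,d=ray(p,uv); return c+d*((z-c[2])/d[:,2])[:,None]
def proj(p,X):
    return cv2.projectPoints(np.array(X,float).reshape(-1,1,3),np.array(p["rvec"],float),np.array(p["tvec"],float),np.array(p["intrinsics"],float),np.array(p["dist_coeffs"],float))[0].reshape(-1,2)
E
python3 - <<'E'
from h import *
s=ctrl.sense(); print(s["time_s"],s["position"],s["tcp_rot"],s["finger_gap"])
P={n:optics.snapshot(n) for n in("top","scene")}
for n,p in P.items():
    cv2.imwrite(f"pics/{n}0.png",p["color"])
    print(n,ray(p,[[256,192]]))
    for q in("glue_a","cleaner","bin","crate","tin_grey","tin_brown","tin_blue","tin_green","pad_a"):
        print(q,[(np.round(r["rect"]).astype(int).tolist(),round(r["conf"],2)) for r in finder.spot_in(q,p)])
E
```

```text
pics
0.0 [ 0.18221217 -0.51859793  0.23075222] [-5.79290964e-04  9.85771210e-01  1.68091592e-01 -5.32566938e-05] 0.08570917601066187
top (array([ 0.37466661, -0.00376085,  1.04885672]), array([[ 0.05672843,  0.00361399, -0.9984691 ]]))
glue_a [([122, 239, 157, 260], 0.88), ([162, 158, 188, 183], 0.79), ([124, 159, 154, 178], 0.69)]
cleaner [([204, 162, 222, 186], 0.58)]
bin [([114, 134, 244, 211], 0.57)]
crate [([288, 112, 395, 191], 0.58)]
tin_grey [([298, 130, 324, 152], 0.93), ([287, 115, 393, 193], 0.32)]
tin_brown [([358, 119, 386, 144], 0.94)]
tin_blue [([334, 154, 356, 180], 0.92)]
tin_green [([363, 151, 392, 171], 0.87)]
pad_a [([300, 165, 323, 184], 0.86), ([325, 130, 350, 150], 0.85), ([201, 162, 224, 185], 0.5)]
scene (array([ 0.90206237, -0.17076654,  0.8793586 ]), array([[-0.46412376,  0.17068676, -0.86925286]]))
glue_a [([352, 140, 384, 183], 0.89), ([324, 83, 345, 126], 0.63), ([326, 142, 349, 188], 0.61), ([184, 260, 206, 287], 0.34)]
cleaner [([292, 153, 309, 195], 0.89)]
bin [([272, 140, 402, 212], 0.76)]
crate [([119, 198, 249, 320], 0.58)]
tin_grey [([208, 230, 234, 265], 0.8)]
tin_brown [([138, 272, 170, 304], 0.66)]
tin_blue [([163, 216, 188, 251], 0.71), ([118, 200, 253, 318], 0.28)]
tin_green [([124, 242, 156, 272], 0.64), ([116, 196, 249, 320], 0.53), ([212, 232, 235, 268], 0.21)]
pad_a [([183, 259, 204, 286], 0.93), ([198, 218, 219, 236], 0.55)]
```

```bash
python3 - <<'E'
import cv2, numpy as np
a=cv2.imread("pics/top0.png")[95:275,100:410]; b=cv2.imread("pics/scene0.png")[70:330,100:420]
a=cv2.resize(a,None,fx=2.5,fy=2.5,interpolation=cv2.INTER_CUBIC)
b=cv2.resize(b,None,fx=2.3,fy=2.3,interpolation=cv2.INTER_CUBIC)
cv2.imwrite("pics/a.png",a); cv2.imwrite("pics/b.png",b)
E
```

```text
(no output)
```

View pics/a.png

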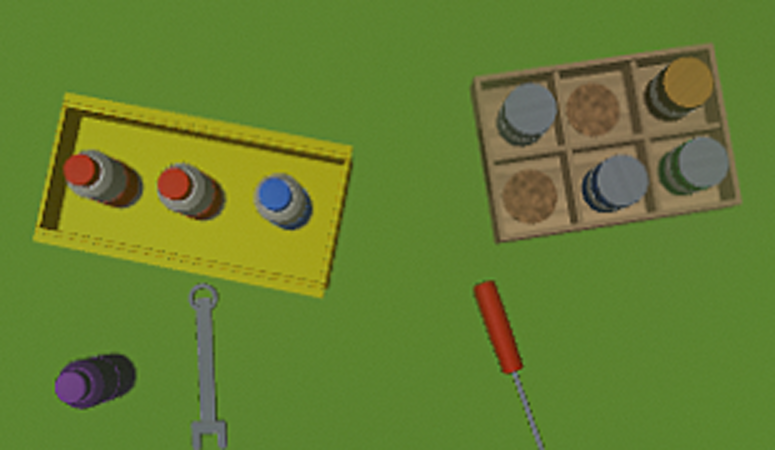

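View pics/b.png

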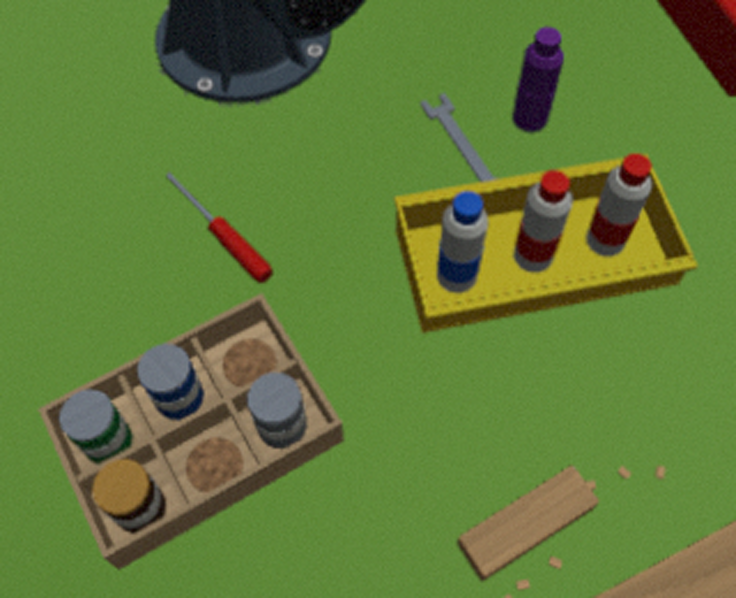

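The top view shows the bin's bottles with red caps at (133,163) and (169,168) and a blue cap at (209,172). The purple look-alike is outside the bin at (130,249). The two red-banded bottles are the ones meant: red cap and band, and inside the bin, as the enlarged crop confirms. The empty cells with cork pads are at about (337,140) and (312,175).

```bash
cat >> h.py <<'E'
from scipy.optimize import least_squares
def redblobs(p,red=True):
    b,g,r=[p["color"][...,i].astype(int) for i in range(3)]
    m=((r>110)&(g<0.4*r)&(b<0.4*r)) if red else ((b>120)&(r<0.5*b))
    n,l,st,c=cv2.connectedComponentsWithStats(m.astype(np.uint8))
    return [(c[i],st[i]) for i in range(1,n) if st[i][4]>15]
def capcent(p,x,y,z0,z1):
    a=np.linspace(0,6.28,40); X=[[x+.0155*np.cos(t),y+.0155*np.sin(t),z] for z in(z0,z1) for t in a]
    h=cv2.convexHull(proj(p,X).astype(np.float32)); M=cv2.moments(h); return np.array([M["m10"],M["m01"]])/M["m00"]
def fitcap(obs,base):
    # obs: list of (picture, centroid)
    f=lambda v:np.concatenate([capcent(p,v[0],v[1],base+.128,base+.150)-c for p,c in obs])
    x0=at_z(obs[0][0],[obs[0][1]],base+.15)[0][:2]
    r=least_squares(f,x0,x_scale=.01,diff_step=1e-3); return r.x,r.fun
E
python3 - <<'E'
from h import *
P={n:optics.snapshot(n) for n in("top","scene")}
T,S=P["top"],P["scene"]
for n in P:
  for red in(True,False):
    print(n,red,[(np.round(c,1).tolist(),s[4],s[:4].tolist()) for c,s in redblobs(P[n],red)])
def near(n,uv,red=True):
    return min((c for c,s in redblobs(P[n],red)),key=lambda c:np.hypot(*(c-uv)))
for nm,t,s,red in(("A",(133,163),(376,143),1),("B",(169,168),(341,150),1),("C",(209,172),(303,159),0)):
    print(nm,fitcap([(T,near("top",t,red)),(S,near("scene",s,red))],.005))
ct=np.array([(473,78),(712,45),(740,202),(497,241)])/2.5+[100,95]
W=at_z(T,ct,.055);print(W.round(4))
cs=np.array([(262,298),(342,430),(112,558),(42,410)])/2.3+[100,70]
print(at_z(S,cs,.055).round(4))
for n,qs in(("top",((311.5,174.5),(337.5,140))),("scene",((208.5,227),(193.5,272)))): print(at_z(P[n],qs,.007).round(4))
for n in P:
  for r in finder.silhouettes("pad_a",P[n])[:3]:
    v,u=np.nonzero(r["region"]); print(n,r["conf"],u.mean(),v.mean(),at_z(P[n],[[u.mean(),v.mean()]],.007).round(4))
bt=np.array([(66,95),(352,147),(323,297),(35,241)])/2.5+[100,95]
print("bin",at_z(T,bt,.06).round(4))
E
```

```text
top True [([301.8, 27.1], np.int32(836), [285, 15, 34, 26]), ([131.4, 162.4], np.int32(115), [126, 157, 12, 12]), ([169.1, 168.2], np.int32(110), [164, 163, 12, 12]), ([298.7, 225.3], np.int32(268), [290, 208, 18, 36]), ([16.0, 264.2], np.int32(3237), [0, 215, 35, 102])]
top False [([209.4, 172.2], np.int32(119), [204, 166, 12, 13])]
scene True [([427.7, 58.0], np.int32(2772), [386, 27, 86, 63]), ([376.6, 141.4], np.int32(88), [371, 137, 12, 10]), ([341.2, 149.0], np.int32(94), [335, 145, 13, 9]), ([204.1, 177.2], np.int32(201), [192, 165, 25, 25]), ([281.3, 365.7], np.int32(1619), [254, 342, 55, 42])]
scene False [([303.4, 158.1], np.int32(95), [298, 154, 12, 10])]
A (array([0.49465743, 0.29809942]), array([-0.34197929,  0.93653885,  0.04765779,  1.26343569]))
B (array([0.48078321, 0.20653398]), array([-0.48651849,  0.7536988 , -0.15785047,  1.1297258 ]))
C (array([0.47046898, 0.11056318]), array([-0.52531762,  0.97417795, -0.11000972,  1.35154051]))
[[ 0.6038 -0.0871  0.055 ]
 [ 0.6421 -0.3438  0.055 ]
 [ 0.4736 -0.3688  0.055 ]
 [ 0.4326 -0.1108  0.055 ]]
[[ 0.4414 -0.1145  0.055 ]
 [ 0.615  -0.0891  0.055 ]
 [ 0.6504 -0.3356  0.055 ]
 [ 0.4781 -0.3662  0.055 ]]
[[ 0.4815 -0.151   0.007 ]
 [ 0.577  -0.2242  0.007 ]]
[[ 0.4847 -0.1498  0.007 ]
 [ 0.583  -0.2207  0.007 ]]
top 0.79 311.3501326259947 172.92838196286473 [[ 0.4858 -0.1507  0.007 ]]
top 0.76 336.97587131367294 138.6112600536193 [[ 0.5809 -0.2228  0.007 ]]
scene 0.61 192.2725 271.435 [[ 0.5806 -0.2231  0.007 ]]
bin [[0.5865 0.3413 0.06  ]
 [0.5298 0.0391 0.06  ]
 [0.375  0.0684 0.06  ]
 [0.4324 0.3703 0.06  ]]
```

arm_command([
  [0,[0,0,0],-1],
  [0,[0,0,0],-1],
  [0,[0,0,0],-1],
  [0,[0,0,0],-1],
  [0,[0,0,0],-1],
  [0,[0,0,0],-1],
  [0,[0,0,0],-1],
  [0,[0,0,0],-1],
  [0,[0,0,0],-1],
  [0,[0,0,0],-1],
  [0,[0,0,0],-1],
  [0,[0,0,0],-1],
])

```text
time_s: 2.7
position: [0.1823, -0.5189, 0.2313]
tcp_rot: [0.0, 0.796, 0.605, 0.0]
contact_force: [-0.0, 0.5, 0.9]
finger_gap: 0.0855
finger_force: 0.0
```

arm_command([
  [0,[0,0,0],-1],
  [0,[0,0,0],-1],
  [0,[0,0,0],-1],
  [0,[0,0,0],-0.4],
  [0,[0.5,0.5,0],0],
  [0,[1,0.8,0],0],
  [0,[1,0.8,0],0],
  [0,[1,0.8,0],0],
  [0,[1,0.8,0],0],
  [0,[1,0.8,0],0],
  [0,[1,0.8,0],0],
  [0,[1,0.8,0],0],
])

```text
time_s: 4.2
position: [0.3664, -0.2921, 0.2314]
tcp_rot: [0.0, 0.708, 0.706, 0.0]
contact_force: [0.1, -0.0, -0.4]
finger_gap: 0.085
finger_force: 0.0
```

arm_command([
  [0,[1,0.8,0],0],
  [0,[1,0.8,0],0],
  [0,[1,0.8,0],0],
  [0,[1,0.8,0],0],
  [0,[1,0,0],0],
  [0,[1,0,0],0],
  [0,[1,0,0],0],
  [0,[1,0,0],0],
  [0,[1,0,0],0],
  [0,[1,0,0],0],
  [0,[1,0,0],0],
  [0,[1,0,0],0],
])

```text
time_s: 5.7
position: [0.4612, 0.0676, 0.2314]
tcp_rot: [-0.0, 0.708, 0.706, 0.0]
contact_force: [0.6, 0.6, -0.3]
finger_gap: 0.0852
finger_force: 0.0
```

arm_command([
  [0,[1,0.3,0],0],
  [0,[1,0.3,0],0],
  [0,[1,0,0],0],
  [0,[1,0,0],0],
  [0,[0.6,0,0],0],
  [0,[0,0,0],0],
])

```text
time_s: 6.45
position: [0.4796, 0.2047, 0.2312]
tcp_rot: [-0.0, 0.707, 0.707, -0.0]
contact_force: [-0.0, 0.7, -0.4]
finger_gap: 0.0849
finger_force: 0.0
```

```bash
python3 - <<'E'
from h import *
s=ctrl.sense(); p=optics.snapshot("wrist"); cv2.imwrite("pics/w1.png",p["color"])
from scipy.spatial.transform import Rotation as R
w,x,y,z=s["tcp_rot"]; T=np.eye(4); T[:3,:3]=R.from_quat([x,y,z,w]).as_matrix(); T[:3,3]=s["position"]
M=np.linalg.inv(T@np.array(p["mount"])); p["rvec"]=cv2.Rodrigues(M[:3,:3])[0]; p["tvec"]=M[:3,3]
print(s["position"])
for c,st in redblobs(p):
    try: print(c,st, fitcap([(p,c)],.005))
    except Exception as e: print(c,st,e)
E
```

```text
[0.47955765 0.20472896 0.2312197 ]
[276.60915275  72.3135436 ] [ 255   49   45   47 1617] (array([0.49598769, 0.29403789]), array([-7.34961873e-07, -3.36748599e-07]))
[255.11501317 202.37489025] [ 236  185   39   37 1139] (array([0.48233994, 0.2011824 ]), array([-1.57505397e-06,  5.11467732e-07]))
```

View pics/w1.png

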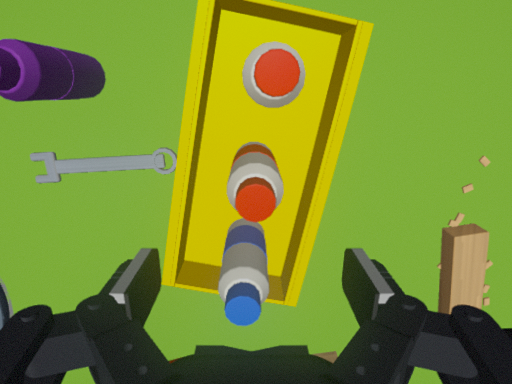

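The wrist view shows A's red cap at (277,72), B's at (255,202) and the blue cap at (243,303). The positions agree with the fixed cameras to a few mm, so I'm descending on B.

arm_command([
  [0,[0,0.04,0.6],0],
  [0,[0,0,1],0],
  [0,[0,0,1],0],
  [0,[0,0,1],0],
  [0,[0,0,0.7],0],
  [0,[0,0,0.45],0],
  [0,[0,0,0],0],
  [1,[0,0,0],0],
  [1,[0,0,0],0],
  [1,[0,0,0],0],
  [1,[0,0,0],0],
  [1,[0,0,0],0],
])

```text
time_s: 8.0
position: [0.4818, 0.204, 0.0899]
tcp_rot: [0.0, 0.707, 0.707, 0.001]
contact_force: [-0.5, -1.2, 6.5]
finger_gap: 0.0467
finger_force: 61.1
```

arm_command([
  [1,[0,0,-0.3],0],
  [1,[0,0,-0.7],0],
  [1,[0,0,-1],0],
  [1,[0,0,-1],0],
  [1,[0,0,-1],0],
  [1,[0,0,-1],0],
  [1,[0,0,-0.8],0],
  [1,[0,0,0],0],
])

```text
time_s: 9.0
position: [0.4817, 0.204, 0.2645]
tcp_rot: [0.001, 0.707, 0.707, 0.001]
contact_force: [-0.1, 0.4, -2.9]
finger_gap: 0.0462
finger_force: 62.1
```

arm_command([
  [1,[-0.4,0,0],0],
  [1,[-0.8,0.3,0],0],
  [1,[-1,0.3,0],0],
  [1,[-1,0.3,0],0],
  [1,[-1,0.3,0],0],
  [1,[-1,0.3,0],0],
  [1,[-1,0.3,0],0],
  [1,[-1,0.3,0],0],
  [1,[-1,0.3,0],0],
  [1,[-1,0.3,0],0],
  [1,[-1,0.3,0],0],
  [1,[-1,0.3,0],0],
])

```text
time_s: 10.5
position: [0.5792, -0.1339, 0.2612]
tcp_rot: [-0.001, 0.708, 0.707, -0.001]
contact_force: [0.6, 0.8, -1.9]
finger_gap: 0.0465
finger_force: 62.1
```

arm_command([
  [1,[-1,0.1,0],0],
  [1,[-1,0,0],0],
  [1,[-0.7,0,0],0],
  [1,[-0.3,0,0],0],
  [1,[0,0,0],0],
])

```text
time_s: 11.12
position: [0.5826, -0.2224, 0.2624]
tcp_rot: [-0.0, 0.708, 0.707, -0.0]
contact_force: [-0.2, 0.6, -2.5]
finger_gap: 0.0469
finger_force: 62.1
```

```bash
python3 - <<'E'
from h import *
s=ctrl.sense(); print(s["position"])
P=[optics.snapshot(n)["color"][100:330] for n in("top","scene")]
a=P[0][:,250:410]; b=P[1][:,100:270]
cv2.imwrite("pics/c.png",cv2.resize(np.hstack([a,b]),None,fx=2.4,fy=2.4,interpolation=cv2.INTER_CUBIC))
E
```

```text
[ 0.58256802 -0.22236976  0.26240849]
```

View pics/c.png

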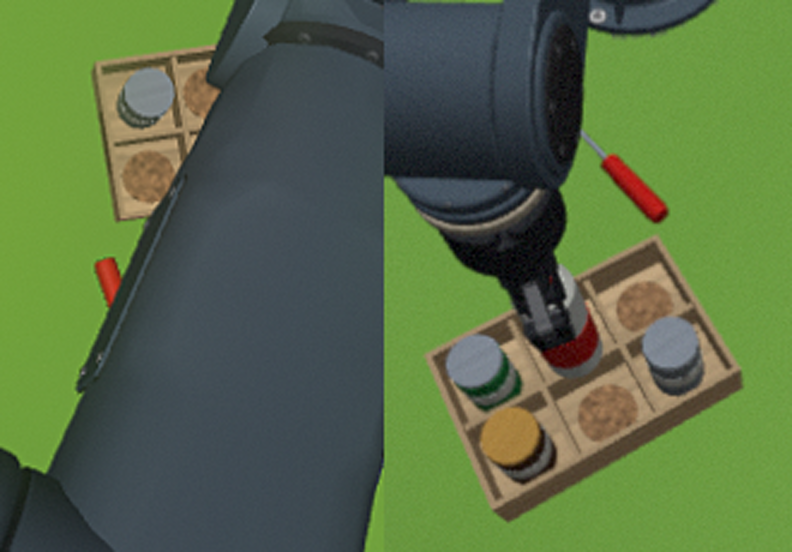

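The scene view shows the bottle hanging upright over the crate with the pad at (608,412) in the crop clear below, and all the tins standing. I'm lowering it.

arm_command([
  [1,[0,0,0.5],0],
  [1,[0,0,1],0],
  [1,[0,0,1],0],
  [1,[0,0,1],0],
  [1,[0,0,0.8],0],
  [1,[0,0,0.6],0],
  [1,[0,0,0.3],0],
  [1,[0,0,0.2],0],
  [1,[0,0,0],0],
])

```text
time_s: 12.35
position: [0.5829, -0.2223, 0.1009]
tcp_rot: [0.0, 0.707, 0.707, 0.0]
contact_force: [-0.6, 0.6, -1.7]
finger_gap: 0.0464
finger_force: 62.1
```

arm_command([
  [1,[0,0,0.15],0],
  [1,[0,0,0.1],0],
  [1,[0,0,0],0],
])

```text
time_s: 12.72
position: [0.5827, -0.2222, 0.0932]
tcp_rot: [-0.0, 0.707, 0.707, -0.0]
contact_force: [-0.4, -0.4, -1.8]
finger_gap: 0.0467
finger_force: 62.1
```

arm_command([
  [1,[0,0,0.05],0],
  [1,[0,0,0],0],
])

```text
time_s: 12.98
position: [0.5828, -0.2223, 0.0918]
tcp_rot: [-0.0, 0.707, 0.707, -0.0]
contact_force: [0.6, 0.2, -2.2]
finger_gap: 0.0465
finger_force: 62.1
```

arm_command([
  [1,[0,0,0.03],0],
  [1,[0,0,0],0],
])

```text
time_s: 13.22
position: [0.5828, -0.2223, 0.0909]
tcp_rot: [0.0, 0.707, 0.707, 0.0]
contact_force: [-0.2, -0.1, -2.0]
finger_gap: 0.0466
finger_force: 62.0
```

arm_command([
  [1,[0,0,0.03],0],
  [1,[0,0,0],0],
])

```text
time_s: 13.48
position: [0.583, -0.2224, 0.0909]
tcp_rot: [0.0, 0.707, 0.707, 0.0]
contact_force: [-1.5, 1.1, 6.8]
finger_gap: 0.0461
finger_force: 62.8
```

arm_command([
  [0.4,[0,0,0],0],
  [0.2,[0,0,0],0],
  [0.2,[0,0,0],0],
  [0.2,[0,0,0],0],
  [0.2,[0,0,-0.4],0],
  [0.2,[0,0,-1],0],
  [0.2,[0,0,-1],0],
  [0.1,[0,0,-1],0],
  [0,[0,0,-1],0],
  [0,[0,0,-1],0],
])

```text
time_s: 14.72
position: [0.5827, -0.2223, 0.254]
tcp_rot: [0.0, 0.707, 0.707, 0.0]
contact_force: [0.4, 0.9, -1.2]
finger_gap: 0.0853
finger_force: 0.0
```

arm_command([
  [0,[0.6,0,0],0],
  [0,[1,-0.3,0],0],
  [0,[1,-0.3,0],0],
  [0,[1,-0.3,0],0],
  [0,[1,-0.3,0],0],
  [0,[1,-0.3,0],0],
  [0,[1,-0.3,0],0],
  [0,[1,-0.3,0],0],
  [0,[1,-0.3,0],0],
  [0,[1,-0.3,0],0],
  [0,[1,-0.2,0],0],
  [0,[1,0,0],0],
])

```text
time_s: 16.23
position: [0.495, 0.1272, 0.2517]
tcp_rot: [-0.0, 0.707, 0.707, -0.0]
contact_force: [0.4, -0.4, 0.2]
finger_gap: 0.0856
finger_force: 0.0
```

arm_command([
  [0,[1,0,0],0],
  [0,[1,0,0],0],
  [0,[1,0,0],0],
  [0,[1,0,0],0],
  [0,[1,0,0],0],
  [0,[0.7,0,0],0],
  [0,[0,0,0],0],
])

```text
time_s: 17.1
position: [0.4957, 0.2978, 0.2516]
tcp_rot: [-0.0, 0.707, 0.707, -0.0]
contact_force: [0.4, -0.5, -0.4]
finger_gap: 0.0854
finger_force: 0.0
```

```bash
python3 - <<'E'
from h import *
s=ctrl.sense(); print(s["position"])
P=[optics.snapshot(n) for n in("top","scene")]
o=[]
for p,g in zip(P,((341,128),(205,245))):
    bl=[c for c,st in redblobs(p) if st[4]<200 and abs(c[0]-g[0])<30 and abs(c[1]-g[1])<45]; print(bl)
    if bl: o.append((p,bl[0]))
if o: print(fitcap(o,.007))
a=P[0]["color"][90:320,250:410]; b=P[1]["color"][130:360,100:270]
cv2.imwrite("pics/d.png",cv2.resize(np.hstack([a,b]),None,fx=2.4,fy=2.4,interpolation=cv2.INTER_CUBIC))
E
```

```text
[0.49573349 0.29778664 0.25156768]
[array([349.38461538, 125.58119658])]
[array([181.14102564, 250.59615385])]
(array([ 0.5826078 , -0.22327786]), array([-0.34625996,  1.05546666,  0.07395028,  0.99141985]))
```

View pics/d.png

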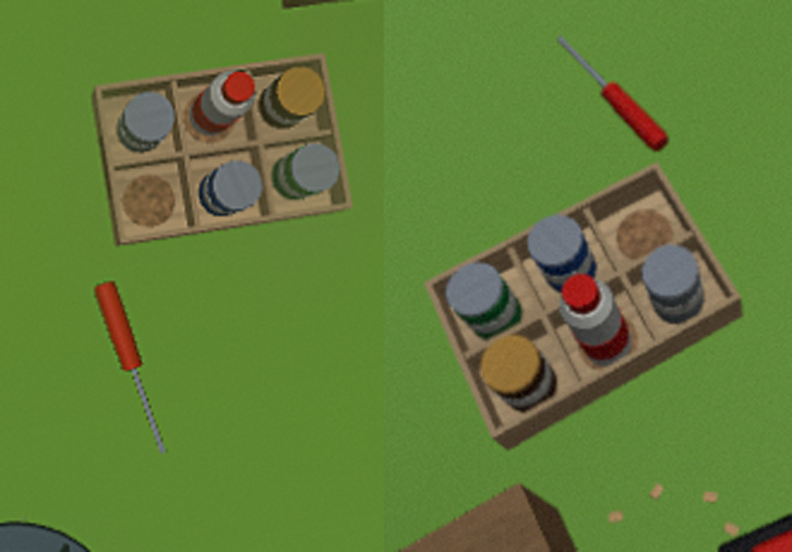

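The first bottle stands on its pad in the middle cell, with its cap at (239,86) and (580,293) in the crop, and the tins are undisturbed. Next is bottle A.

arm_command([
  [0,[0,0,0.6],0],
  [0,[0,0,1],0],
  [0,[0,0,1],0],
  [0,[0,0,1],0],
  [0,[0,0,1],0],
  [0,[0,0,0.6],0],
  [0,[0,0,0.2],0],
  [1,[0,0,0],0],
  [1,[0,0,0],0],
  [1,[0,0,0],0],
  [1,[0,0,0],0],
  [1,[0,0,0],0],
])

```text
time_s: 18.7
position: [0.4968, 0.2971, 0.0913]
tcp_rot: [0.0, 0.707, 0.707, 0.001]
contact_force: [-1.7, -0.5, 5.9]
finger_gap: 0.0464
finger_force: 61.6
```

arm_command([
  [1,[0,0,-0.3],0],
  [1,[0,0,-0.7],0],
  [1,[0,0,-1],0],
  [1,[0,0,-1],0],
  [1,[0,0,-1],0],
  [1,[0,0,-1],0],
  [1,[0,0,-0.8],0],
  [1,[0,0,0],0],
])

```text
time_s: 19.7
position: [0.4968, 0.2971, 0.266]
tcp_rot: [0.001, 0.707, 0.707, 0.002]
contact_force: [0.2, -0.1, -2.3]
finger_gap: 0.0464
finger_force: 61.9
```

arm_command([
  [1,[-0.4,0,0],0],
  [1,[-0.8,0,0],0],
  [1,[-1,0,0],0],
  [1,[-1,0,0],0],
  [1,[-1,-0.1,0],0],
  [1,[-1,-0.1,0],0],
  [1,[-1,-0.1,0],0],
  [1,[-1,0,0],0],
  [1,[-1,0,0],0],
  [1,[-1,0,0],0],
  [1,[-1,0,0],0],
  [1,[-1,0,0],0],
])

```text
time_s: 21.2
position: [0.4859, -0.0406, 0.2628]
tcp_rot: [-0.001, 0.708, 0.707, -0.001]
contact_force: [0.4, -0.1, -1.2]
finger_gap: 0.0464
finger_force: 61.9
```

arm_command([
  [1,[-1,0,0],0],
  [1,[-1,0,0],0],
  [1,[-1,0,0],0],
  [1,[-0.5,0,0],0],
  [1,[-0.2,0,0],0],
  [1,[0,0,0.5],0],
  [1,[0,0,1],0],
  [1,[0,0,1],0],
  [1,[0,0,0.5],0],
  [1,[0,0,0],0],
])

```text
time_s: 22.45
position: [0.4865, -0.1496, 0.1731]
tcp_rot: [-0.001, 0.707, 0.707, -0.0]
contact_force: [-0.3, -0.3, -1.2]
finger_gap: 0.0468
finger_force: 61.9
```

arm_command([
  [1,[0,0,0.6],0],
  [1,[0,0,0.8],0],
  [1,[0,0,0.6],0],
  [1,[0,0,0.4],0],
  [1,[0,0,0.2],0],
  [1,[0,0,0],0],
])

```text
time_s: 23.2
position: [0.4871, -0.1502, 0.0962]
tcp_rot: [0.0, 0.707, 0.707, 0.0]
contact_force: [0.1, -0.0, -1.4]
finger_gap: 0.0464
finger_force: 61.9
```

arm_command([
  [1,[0,0,0.04],0],
  [1,[0,0,0],0],
])

```text
time_s: 23.45
position: [0.487, -0.1503, 0.0951]
tcp_rot: [0.0, 0.707, 0.707, 0.0]
contact_force: [-0.1, 1.0, -2.0]
finger_gap: 0.0467
finger_force: 61.9
```

arm_command([
  [1,[0,0,0.03],0],
  [1,[0,0,0],0],
])

```text
time_s: 23.7
position: [0.4869, -0.1502, 0.0939]
tcp_rot: [0.0, 0.707, 0.707, 0.0]
contact_force: [-0.1, 0.5, -1.9]
finger_gap: 0.0461
finger_force: 61.9
```

arm_command([
  [1,[0,0,0.03],0],
  [1,[0,0,0],0],
])

```text
time_s: 23.95
position: [0.4868, -0.1502, 0.0929]
tcp_rot: [-0.0, 0.707, 0.707, -0.0]
contact_force: [0.3, -0.2, -1.9]
finger_gap: 0.0464
finger_force: 61.9
```

arm_command([
  [1,[0,0,0.03],0],
  [1,[0,0,0],0],
])

```text
time_s: 24.2
position: [0.4869, -0.1503, 0.0924]
tcp_rot: [0.0, 0.707, 0.707, 0.0]
contact_force: [-1.6, -0.1, 3.1]
finger_gap: 0.0466
finger_force: 62.4
```

Contact, so I'm releasing, retreating and moving aside.

arm_command([
  [0.4,[0,0,0],0],
  [0.2,[0,0,0],0],
  [0.2,[0,0,0],0],
  [0.2,[0,0,0],0],
  [0.2,[0,0,-0.4],0],
  [0.2,[0,0,-1],0],
  [0.2,[0,0,-1],0],
  [0.1,[0,0,-1],0],
  [0,[0,0,-1],0],
  [0,[0,0,-1],0],
])

```text
time_s: 25.45
position: [0.4867, -0.1501, 0.256]
tcp_rot: [0.0, 0.707, 0.707, 0.0]
contact_force: [0.2, 0.6, 0.1]
finger_gap: 0.0855
finger_force: 0.0
```

arm_command([
  [0,[1,0,0],0],
  [0,[1,0,0],0],
  [0,[1,0,0],0],
  [0,[1,0,0],0],
  [0,[1,0,0],0],
  [0,[1,0,0],0],
  [0,[1,0,0],0],
  [0,[1,0,0],0],
  [0,[1,0,0],0],
  [0,[1,0,0],0],
  [0,[1,0,0],0],
  [0,[1,0,0],0],
])

```text
time_s: 26.95
position: [0.4871, 0.2108, 0.255]
tcp_rot: [0.0, 0.707, 0.707, 0.0]
contact_force: [0.0, 0.8, 0.1]
finger_gap: 0.0853
finger_force: 0.0
```

```bash
python3 - <<'E'
from h import *
P=[optics.snapshot(n) for n in("top","scene")]
a=P[0]["color"][90:300,100:410]; b=P[1]["color"][130:340,100:420]
cv2.imwrite("pics/e.png",cv2.resize(np.hstack([a,b]),None,fx=1.26,fy=1.26,interpolation=cv2.INTER_CUBIC))
E
```

```text
(no output)
```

View pics/e.png

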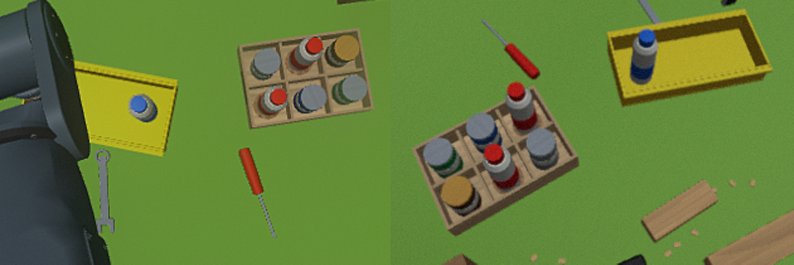

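Both red bottles stand upright in their cells, with caps at (515,90) and (493,152). The blue bottle still stands in the bin at (645,57), and the four tins are upright.

```bash
python3 -c "
from rig import workorder
print(workorder.hand_in())"
```

```text
the job is handed in; nothing more can be done
None
```

I handed the job in at about 27 s: both red-capped bottles stand upright in the two empty cells, and the blue-capped bottle and all four tins are still standing in place.

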